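# Bolt the blue garage chest shut

## Robot

A 7-joint arm with a two-finger parallel gripper is mounted at the origin on the work surface. World frame = base frame: x ahead of the robot, y to its left, z up, the work surface at z = 0. Lengths are in m, angles in rad, forces in N, time in s.
With the tool pointing down it reaches from about 0.4 to 0.85 m from the base axis. Payload 10.4 kg.
Tool frame: the origin (TCP) lies midway between the tips of the shut fingers; the grasp point (between the pads) lies 19 mm behind it; x points along the fingers, z is the direction in which the jaws open and shut, and the axes are right-handed (so a half turn about x gives the same grasp; the last joint's range is limited). The gripper opens to 87 mm and grips with 3 to 60 N. Pads are 19 mm wide; open, the fingers measure 117 mm over their backs; the gripper's body (75 mm by 190 mm) begins 51 mm behind the grasp point.
Start: joints at [-1.137, 0.332, -0.065, 1.46, 0.022, 1.35, -0.088], TCP at [0.276, 0.561, 0.19] pointing down, gripper open.
Joint ranges: [-2.6, 2.6], [-0.5, 2.12], [-1.47, 1.34], [0.16, 2.42], [-1.27, 4.41], [0.06, 2.06], [-2.6, 2.6]. Speed limits (rad/s): [2.22, 2.22, 2.79, 2.79, 3.14, 3.14, 3.14].

## Interface

Orientations are given as a unit quaternion [x, y, z, w].
In Python, from bench import read_state, camera, camera_params, close_job gives the robot as it stands.
- The arm moves only by the tool arm_command, never from a script. Its argument "targets" is a list of rows, each a list of 7 numbers: the closure in counts, from 0 (fully open) to 255 (shut), then the shift along the tool's x, y, z in mm, then the turn, a rotation vector about the tool's x, y, z in rad. A call has 1 to 10 rows; each row is the pose to reach, as a shift and turn from the pose commanded when the call began, along the tool's axes at that moment; what a row does not reach only later rows make up. A row lasts 1/10 s, in which the tool goes at most 50 mm and 8.59 degrees, less where a joint would pass 70% of its speed; a pose out of reach is approached as far as the arm can. A call with a gripper value outside its range is refused whole. The fingers move at their own pace and stop on an object; "newtons" is the grip in N (left out, the last holds). Time passes only in rows, so rows that repeat a pose let the fingers close. It gives the time, the measured TCP pose, the force and the opening at its end, in the units of the state.
- read_state(): the state, without advancing time (a new reading comes with each control period).
- camera(name): name is "scene" or "top" or "wrist"; returns the picture (384x512x3 uint8, red, green, blue); there is no depth.
- camera_params(name): a dict with "intrinsics" (3x3 intrinsics, pixels), "xyz" and "orientation" of the camera in the world; the wrist camera has in their place "mount" (4x4, takes a point from camera to tool coordinates, whose origin is the TCP and whose axes are the tool frame's). Camera axes: x right, y down, z forward; pixel columns grow to the right and rows downward; lengths in m; the calibration is good to about 2 mm. The wrist camera is an equidistant fisheye: a pixel r from the principal point sees the ray r / f radians off the axis. A picture is of the moment at which its call begins: read the wrist's pose just before it. camera_params takes no time and is no camera call.
- close_job(): hands the job in, once; it reports no verdict.
The state is a dict: "time": time; "joint_positions": joint angles; "joint_vel": joint speeds; "joint_torque": joint torques, N m; "ee_pos": TCP position; "eef_rot": TCP orientation; "ft_force": force on the tool from outside, world axes, zero at the start; "torque": the same for the moment, N m; "width": finger opening in m.
Only numpy, scipy, OpenCV 4.12 (cv2) and the standard library are available. Lean on these libraries where they do the work, as an engineer would, in place of code of your own. Each camera call takes 0.05 s, during which the arm holds its last target.

## Task

Bolt the blue steel chest on the garage bench shut: slide its bolt across the lid's seam into the keeper until the red-knobbed handle stands at the notch in the barrel, then turn the handle down into the notch so that it lies flat, and let go. Leave the green chest's bolt as it is.

Things in the scene. Friction and masses are not known exactly. Their poses are not given: they have to be found in the camera images.
- blue_slot (a point): Point on the BLUE chest (steel box 180 x 260 x 90 mm high, fixed): on the bolt axis, 30 mm above the lid, at the handle's foot when blue_bolt = 0. y axis: the way the bolt slides shut (leftward); x: away from the robot; z up. Chest middle: y = 45 mm. Barrel: 28 mm wide, y -48 to 97 mm, near wall to 15 mm above the axis, notched at y 47 to 77 mm; far wall lower. Keeper loop: y 120 to 145 mm.
- blue_bolt (a joint): Slide of the blue bolt with its handle, m: 0 withdrawn, 0.070 fully shut (stop); starts at 0 to 0.015. Stays where left; about 2.5 N moves it. From 0.052 to 0.070 the handle is at the notch and can turn down; a 10 mm bar, red 22 mm ball knob, centre 62 mm from the bolt axis. Knob centre in blue_slot's frame (mm): x = -62 sin(h), y = 1000 b, z = 62 cos(h); b, h: the joints blue_bolt, blue_handle.
- blue_handle (a joint): Turn of the blue handle about the bolt axis, rad: 0 upright (knob centre 92 mm above the lid), growing as it turns down towards the robot (-x of blue_slot), 1.45 flat in the notch (stop; knob centre 37 mm above the lid, which is bare there). Starts at 0 to 0.12. Outside the notch the barrel wall stops it at about 0.25. Stays where left; under 1 N at the knob turns it.
- green_knob (a point): Centre of the 22 mm red ball knob on the bolt handle of the GREEN chest, to be left alone. This chest has the same build and stands beside the blue one, to its left or right.

How it is judged:
On the way, in this order (a step that is already met when the one before it is completed fails the run):
1. the blue bolt is slid across, to where its handle stands at the notch (value of joint blue_bolt above 0.05 m), for 0.05 s.
2. the handle is turned down in the notch (value of joint blue_bolt above 0.048 m and value of joint blue_handle above 1.2 rad), for 0.2 s.
At the end, for the whole second after the job is handed in: The blue chest's bolt is across (blue_bolt above 0.048 m) with its handle down in the notch (blue_handle above 1.2 rad) and at rest (below 0.1 rad/s), and the green bolt's knob is within 15 mm of where it was (all of step 2 and velocity of joint blue_handle between -0.1 and 0.1 rad/s and distance of green_knob from where it was at the start of the episode below 0.015 m); the robot touches nothing.
It fails at once if the green chest's bolt or handle is moved by more than 15 mm (distance of green_knob from where it was at the start of the episode above 0.015 m).
It also fails if it takes over 32 s, if anything falls off the work surface, if the arm or the gripper's body presses on something with over 40 N, if the wrist force passes 120 N, or if a joint passes its speed limit or range.

## Working session

There is one attempt and no reset: what is moved stays moved. The work goes in short steps, Python scripts to look and compute and a tool call to move; the robot and the scene stay as the last step left them, time stands still between calls to the robot, and variables do not carry over. Pictures are saved under pics/ and viewed, and the job is handed in when it is done.

Besides the shell and the picture viewer there is one more tool, called as a command line: name --pt "numbers of a row" for each row, then --argument value for the rest. arm_command: Moves the arm, as the interface text tells. Its arguments: {"type":"object","properties":{"targets":{"type":"array"},"newtons":{"type":"number"}},"required":["targets"]}

```bash
mkdir -p pics; ls; python3 - <<'E'
from bench import *
import cv2
s=read_state();print(s)
for n in("scene","top","wrist"):
    p=camera_params(n);print(n,p)
    cv2.imwrite(f"pics/{n}0.png",camera(n)[:,:,::-1])
E
```

```text
pics
{'time': 0.0, 'joint_positions': array([-1.13660083,  0.33290137, -0.06470219,  1.46096672,  0.02164342,
        1.34991839, -0.08848608]), 'joint_vel': array([-1.57801528e-03,  8.23590565e-04,  4.94385582e-04, -1.87500472e-03,
        6.78722124e-04, -2.04658544e-05, -4.15912627e-04]), 'joint_torque': array([-9.28209556e-04, -6.23247242e+01,  2.39079277e-02, -3.89901066e+01,
       -6.13669446e-02,  3.96533555e-02,  1.74335564e-04]), 'ee_pos': array([0.27549265, 0.56049931, 0.18872347]), 'eef_rot': array([-0.37413333,  0.60064189,  0.37350796,  0.59978777]), 'ft_force': array([-0.60331085, -0.29794918,  0.62425127]), 'torque': array([0.0571063 , 0.01521377, 0.03118132]), 'width': 0.08721588944536149}
scene {'intrinsics': array([[397.09573217,   0.        , 255.13232953],
       [  0.        , 397.09573217, 188.14336356],
       [  0.        ,   0.        ,   1.        ]]), 'xyz': array([1.15390995, 0.12269553, 0.62325126]), 'orientation': array([ 0.53317625,  0.70993265, -0.37122419, -0.27186636])}
top {'intrinsics': array([[415.16709927,   0.        , 257.43340759],
       [  0.        , 415.16709927, 189.35015776],
       [  0.        ,   0.        ,   1.        ]]), 'xyz': array([ 0.50435724, -0.03452226,  0.90707555]), 'orientation': array([-0.69752181,  0.71596267, -0.01624845,  0.02442908])}
wrist {'intrinsics': array([[297.31863964,   0.        , 257.67825782],
       [  0.        , 297.31863964, 195.21292227],
       [  0.        ,   0.        ,   1.        ]]), 'mount': array([[ 1.12753731e-05, -2.98770447e-01,  9.54325008e-01,
        -1.95523495e-01],
       [ 3.72849641e-04, -9.54324940e-01, -2.98770430e-01,
         8.21203629e-02],
       [ 9.99999930e-01,  3.59188485e-04,  1.00636084e-04,
         3.38249476e-04],
       [ 0.00000000e+00,  0.00000000e+00,  0.00000000e+00,
         1.00000000e+00]])}
```

View pics/scene0.png

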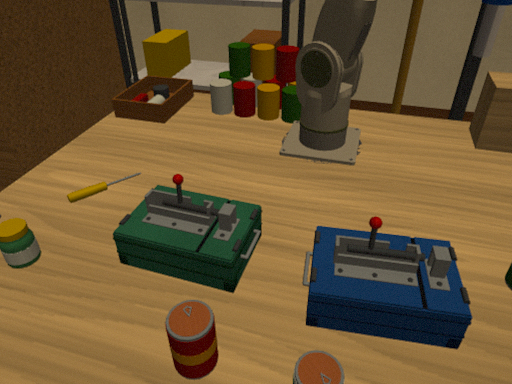

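View pics/top0.png

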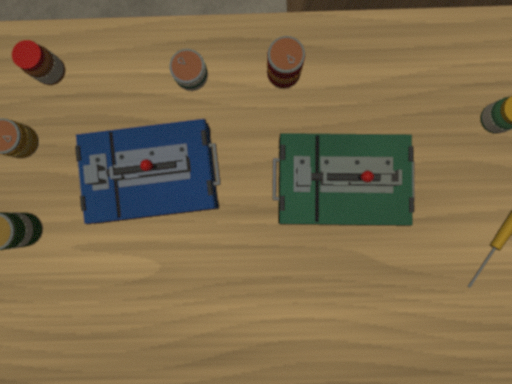

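View pics/wrist0.png

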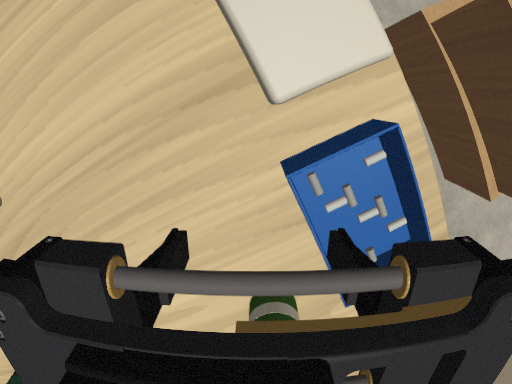

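The blue chest is at the left in the top view, with its knob at about (147,166); in the scene view the knob is at about (376,223). The green chest is to its right, with its knob at top (368,176). Next I triangulate.

```bash
cat > h.py <<'E'
import numpy as np,cv2
from bench import *
from scipy.spatial.transform import Rotation as R
def ray(n,uv):
    p=camera_params(n);K=p["intrinsics"];d=np.linalg.inv(K)@np.array([uv[0],uv[1],1.])
    d=R.from_quat(p["orientation"]).as_matrix()@d
    return p["xyz"],d/np.linalg.norm(d)
def proj(n,X):
    p=camera_params(n);c=R.from_quat(p["orientation"]).as_matrix().T@(np.asarray(X)-p["xyz"])
    u=p["intrinsics"]@c;return u[:2]/u[2]
def atz(n,uv,z):
    o,d=ray(n,uv);return o+d*(z-o[2])/d[2]
def tri(rs):
    A=np.zeros((3,3));b=np.zeros(3)
    for o,d in rs:
        P=np.eye(3)-np.outer(d,d);A+=P;b+=P@o
    x=np.linalg.solve(A,b);return x,[np.linalg.norm((np.eye(3)-np.outer(d,d))@(x-o)) for o,d in rs]
def red(im,c,r=20):
    hsv=cv2.cvtColor(im[:,:,::-1].copy(),cv2.COLOR_BGR2HSV)
    m=(((hsv[...,0]<6)|(hsv[...,0]>172))&(hsv[...,1]>150)&(hsv[...,2]>60)).astype(np.uint8)
    k=np.zeros_like(m);k[c[1]-r:c[1]+r,c[0]-r:c[0]+r]=1;m*=k
    ct,_=cv2.findContours(m,cv2.RETR_EXTERNAL,cv2.CHAIN_APPROX_NONE);ct=max(ct,key=cv2.contourArea)
    return cv2.minEnclosingCircle(ct)
E
python3 - <<'E'
from h import *
t=cv2.imread("pics/top0.png")[:,:,::-1];s=cv2.imread("pics/scene0.png")[:,:,::-1]
for nm,a,b in(("blue",(147,166),(376,223)),("green",(368,176),(178,179))):
    ca,cb=red(t,a),red(s,b);print(nm,ca,cb,tri([ray("top",ca[0]),ray("scene",cb[0])]))
cv2.imwrite("pics/topcrop.png",cv2.resize(cv2.imread("pics/top0.png")[110:230,65:230],None,fx=4.8,fy=4.8,interpolation=cv2.INTER_CUBIC))
cv2.imwrite("pics/scenecrop.png",cv2.resize(cv2.imread("pics/scene0.png")[205:345,295:475],None,fx=4.2,fy=4.2,interpolation=cv2.INTER_CUBIC))
E
```

```text
blue ((145.6052703857422, 165.34210205078125), 5.643834114074707) ((375.38677978515625, 221.91510009765625), 5.7172017097473145) (array([0.59401002, 0.16874828, 0.180649  ]), [np.float64(0.0007455903131593971), np.float64(0.0007455903131593009)])
green ((367.0, 176.5), 6.18475866317749) ((177.57691955566406, 178.57691955566406), 4.841066837310791) (array([ 0.56374779, -0.2189219 ,  0.18057427]), [np.float64(3.747777279452057e-05), np.float64(3.74777727945747e-05)])
```

View pics/topcrop.png

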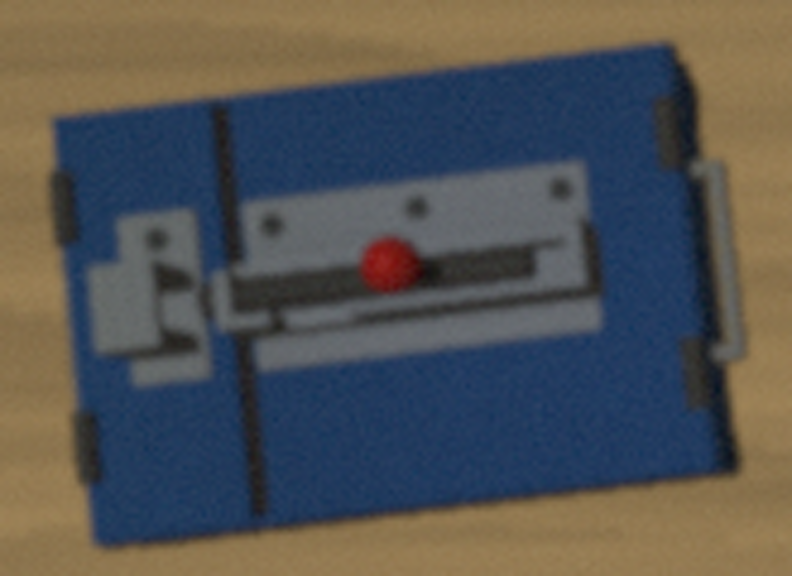

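View pics/scenecrop.png

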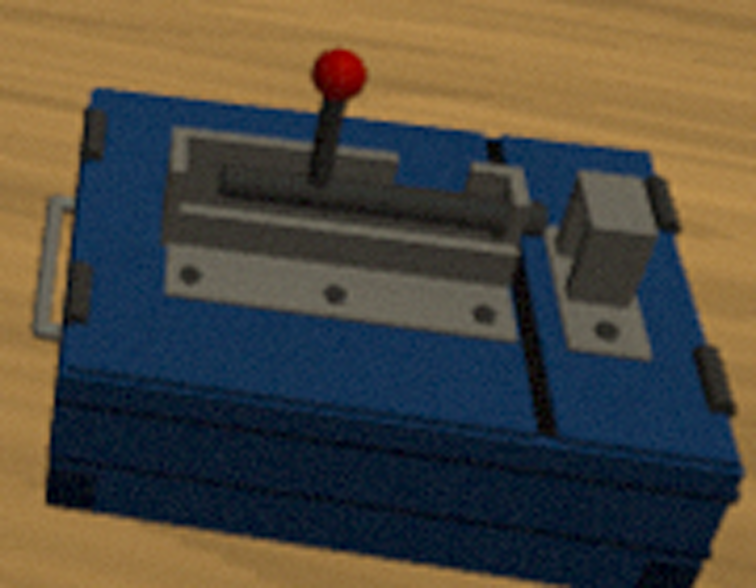

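```bash
python3 - <<'E'
from h import *
f=lambda u,v,ox,oy,s:((u+.5)/s-.5+ox,(v+.5)/s-.5+oy)
P=[atz("top",f(u,v,65,110,4.8),.09)for u,v in((53,120),(668,45),(715,472),(98,545))]
Q=[atz("scene",f(u,v,295,205,4.2),.09)for u,v in((652,153),(93,90),(62,370),(740,465))]
for P in(P,Q):
    P=np.array(P);print(P.round(4).tolist(),P.mean(0));
    print([np.linalg.norm(P[i]-P[(i+1)%4]).round(4) for i in range(4)])
    for a,b in((1,0),(2,3)):
        d=P[a]-P[b];print(np.degrees(np.arctan2(d[0],-d[1])))
    for a,b in((0,3),(1,2)):
        d=P[a]-P[b];print(np.degrees(np.arctan2(d[1],d[0])))
# slot edges on barrel
for u,v,z in((235,290,.12),(530,262,.12),(255,365,.092),(600,327,.092),(245,207,.092),(585,162,.092)):print(atz("top",f(u,v,65,110,4.8),z).round(4))
E
```

```text
[[0.6706, 0.3345, 0.09], [0.6949, 0.0777, 0.09], [0.5172, 0.0616, 0.09], [0.4938, 0.316, 0.09]] [0.59412084 0.19745822 0.09      ]
[np.float64(0.258), np.float64(0.1784), np.float64(0.2555), np.float64(0.1778)]
5.392737125806174
5.253516049630411
5.971700424726594
5.164112464017216
[[0.4996, 0.3188, 0.09], [0.5257, 0.063, 0.09], [0.7004, 0.0789, 0.09], [0.6747, 0.3335, 0.09]] [0.60010298 0.19853682 0.09      ]
[np.float64(0.2571), np.float64(0.1754), np.float64(0.2559), np.float64(0.1758)]
5.836945797367161
5.768874889208581
-175.1809712207878
-174.79258181049872
[0.5941 0.2481 0.12  ]
[0.6021 0.1302 0.12  ]
[0.5661 0.2501 0.092 ]
[0.5779 0.1076 0.092 ]
[0.6317 0.2538 0.092 ]
[0.6465 0.1126 0.092 ]
```

```bash
cat >> h.py <<'E'
YAW=np.radians(5.5);XH=np.array([np.cos(YAW),np.sin(YAW),0]);YH=np.array([-np.sin(YAW),np.cos(YAW),0])
def plan(target):
    s=read_state();M=R.from_quat(s["eef_rot"]).as_matrix()
    c=[]
    for sg in(1,-1):
        z=sg*YH;x=np.array([0,0,-1.]);T=np.c_[x,np.cross(z,x),z]
        c.append(R.from_matrix(M.T@T).as_rotvec())
    print("t",s["time"],"pos",s["ee_pos"].round(4),"j",s["joint_positions"].round(2),"w",s["width"],"F",s["ft_force"].round(1));print("tool axes in world (cols)\n",M.round(3))
    print("shift mm",(M.T@(np.array(target)-s["ee_pos"])*1000).round(1),"turns",[v.round(3) for v in c])
E
python3 -c "
from h import *
plan([.594,.169,.27])"
```

```text
t 0.15 pos [0.2755 0.5606 0.1889] j [-1.14  0.33 -0.06  1.46  0.02  1.35 -0.09] w 0.08685039958563111 F [ 0.2 -0.8  1. ]
tool axes in world (cols)
 [[-0.    -0.897  0.441]
 [-0.001  0.441  0.897]
 [-1.    -0.    -0.001]]
shift mm [ -80.8 -458.6 -211.1] turns [array([-0.553, -0.001, -0.   ]), array([ 2.589e+00, -0.000e+00,  1.000e-03])]
```

arm_command --pt "0 -50 0 0 0 0 0" --pt "0 -81 -20 -10 -0.1 0 0" --pt "0 -81 -60 -28 -0.2 0 0" --pt "0 -81 -100 -46 -0.3 0 0" --pt "0 -81 -140 -64 -0.4 0 0" --pt "0 -81 -180 -83 -0.5 0 0" --pt "80 -81 -220 -101 -0.553 0 0" --pt "80 -81 -260 -120 -0.553 0 0" --pt "80 -81 -300 -138 -0.553 0 0" --pt "80 -81 -340 -156 -0.553 0 0"

```text
time: 1.15
ee_pos: [0.5128, 0.2693, 0.2705]
eef_rot: [-0.523, 0.475, 0.524, 0.475]
ft_force: [0.0, -0.9, -0.1]
width: 0.0638
```

```bash
python3 -c "
from h import *
plan([.594,.169,.23])"
```

```text
t 1.15 pos [0.5128 0.2693 0.2705] j [-0.66  0.2   0.12  1.46 -0.02  1.48  1.12] w 0.06377633348721366 F [ 0.  -0.9 -0.1]
tool axes in world (cols)
 [[-0.    -0.995 -0.096]
 [ 0.    -0.096  0.995]
 [-1.     0.     0.   ]]
shift mm [  40.5  -71.2 -107.7] turns [array([ 0.,  0., -0.]), array([-3.141,  0.   ,  0.   ])]
```

arm_command --pt "100 0 -25 -38 0 0 0" --pt "100 10 -50 -76 0 0 0" --pt "100 40 -71 -108 0 0 0" --pt "100 40 -71 -108 0 0 0" --pt "100 40 -71 -108 0 0 0"

```text
time: 1.65
ee_pos: [0.5928, 0.1694, 0.2295]
eef_rot: [-0.523, 0.476, 0.523, 0.475]
ft_force: [-0.3, 0.1, 0.4]
width: 0.0527
```

```bash
python3 - <<'E'
from h import *
plan([.594,.169,.17])
for n in("scene","top","wrist"):
    cv2.imwrite(f"pics/{n}1.png",camera(n)[:,:,::-1])
w=cv2.imread("pics/wrist1.png");s=cv2.imread("pics/scene1.png")[90:330,250:490]
cv2.imwrite("pics/c1.png",np.hstack([cv2.resize(w,(460,345)),cv2.resize(s,(340,345))]))
E
```

```text
t 1.65 pos [0.5928 0.1694 0.2295] j [-0.51  0.3   0.2   1.43 -0.06  1.42  1.35] w 0.05274796904711335 F [-0.3  0.1  0.4]
tool axes in world (cols)
 [[-0.002 -0.996 -0.094]
 [-0.001 -0.094  0.996]
 [-1.     0.002 -0.   ]]
shift mm [59.5 -1.3 -0.5] turns [array([-0.002, -0.   , -0.002]), array([ 3.14e+00, -3.00e-03,  1.00e-03])]
```

View pics/c1.png

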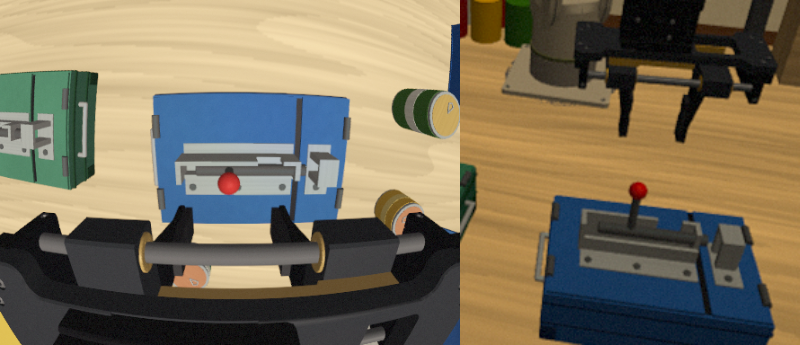

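The wrist view (left) shows the red knob between the fingers at about (229,183) in the crop; the scene view shows the gripper above it. I check with a wrist ray.

```bash
cat >> h.py <<'E'
def wray(uv,s):
    p=camera_params("wrist");K=p["intrinsics"];a=(np.array(uv)-K[:2,2])/K[0,0];r=np.hypot(*a)
    d=np.array([*(a/r*np.sin(r)),np.cos(r)]);m=p["mount"];M=R.from_quat(s["eef_rot"]).as_matrix()
    return s["ee_pos"]+M@m[:3,3],M@m[:3,:3]@d
E
python3 - <<'E'
from h import *
w=cv2.imread("pics/wrist1.png")[:,:,::-1]
s={"ee_pos":np.array([0.5928,0.1694,0.2295]),"eef_rot":[-0.523,0.476,0.523,0.475]}
c=red(w,(255,204));print(c)
rw=wray(c[0],s)
# in scene/top original
rs=ray("scene",(375.387,221.915));rt=ray("top",(145.605,165.342))
print(tri([rw,rs]),tri([rw,rt,rs]),tri([rw,rt]))
E
```

```text
((254.5, 203.75), 12.260299682617188)
(array([0.59510523, 0.16742601, 0.18125404]), [np.float64(0.0005250512246992201), np.float64(0.0005250512246992375)]) (array([0.59454138, 0.16803471, 0.1814092 ]), [np.float64(0.0012253973673474335), np.float64(0.0014227392690087856), np.float64(0.0004759539584338562)]) (array([0.59266168, 0.16693769, 0.18903967]), [np.float64(0.0003191225405420229), np.float64(0.00031912254054221973)])
```

arm_command --pt "100 32 -1 -1 0 0 0" --pt "100 64 -1 -1 0 0 0" --pt "100 64 -1 -1 0 0 0" --pt "160 64 -1 -1 0 0 0" --pt "220 64 -1 -1 0 0 0" --pt "220 64 -1 -1 0 0 0" --pt "220 64 -1 -1 0 0 0" --pt "220 64 -1 -1 0 0 0" --newtons 15

```text
time: 2.6
ee_pos: [0.5944, 0.1695, 0.1672]
eef_rot: [0.524, -0.475, -0.523, -0.476]
ft_force: [0.4, 0.4, 0.0]
width: 0.0207
```

```bash
python3 - <<'E'
from h import *
plan([.594,.169,.17])
for n in("scene","wrist"):
    cv2.imwrite(f"pics/{n}2.png",camera(n)[:,:,::-1])
w=cv2.imread("pics/wrist2.png");s=cv2.imread("pics/scene2.png")[150:330,290:470]
cv2.imwrite("pics/c2.png",np.hstack([cv2.resize(w,(460,345)),cv2.resize(s,(340,345))]))
E
```

```text
t 2.6 pos [0.5944 0.1695 0.1672] j [-0.5   0.33  0.19  1.52 -0.06  1.3   1.36] w 0.020736306677891232 F [0.4 0.4 0. ]
tool axes in world (cols)
 [[ 0.001 -0.995 -0.096]
 [ 0.    -0.096  0.995]
 [-1.    -0.001  0.   ]]
shift mm [-2.8  0.4 -0.4] turns [array([0.   , 0.   , 0.001]), array([-3.141e+00, -1.000e-03,  1.000e-03])]
```

View pics/c2.png

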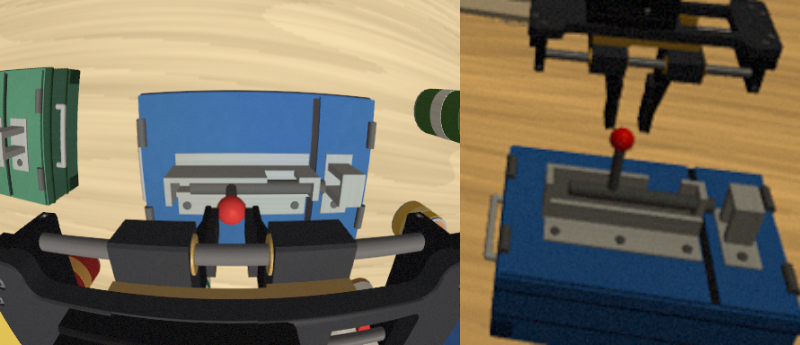

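```bash
python3 - <<'E'
from h import *
s=read_state();print(s["width"],s["time"],s["ee_pos"])
print("tcp",proj("scene",s["ee_pos"]))
for d in(-.011,.011):print(proj("scene",s["ee_pos"]+YH*d))
im=cv2.imread("pics/scene2.png")[:,:,::-1];print("knob",red(im,(378,222)))
cv2.imwrite("pics/c3.png",cv2.resize(cv2.imread("pics/scene2.png")[170:260,330:430],(700,600)[::1],interpolation=cv2.INTER_CUBIC))
E
```

```text
0.01516966795148307 2.7 [0.59423953 0.16941755 0.16683064]
tcp [374.91178707 228.13098115]
[368.40322383 227.38471488]
[381.4538951  228.88109364]
knob ((375.3072204589844, 222.57229614257812), 5.897852420806885)
```

View pics/c3.png

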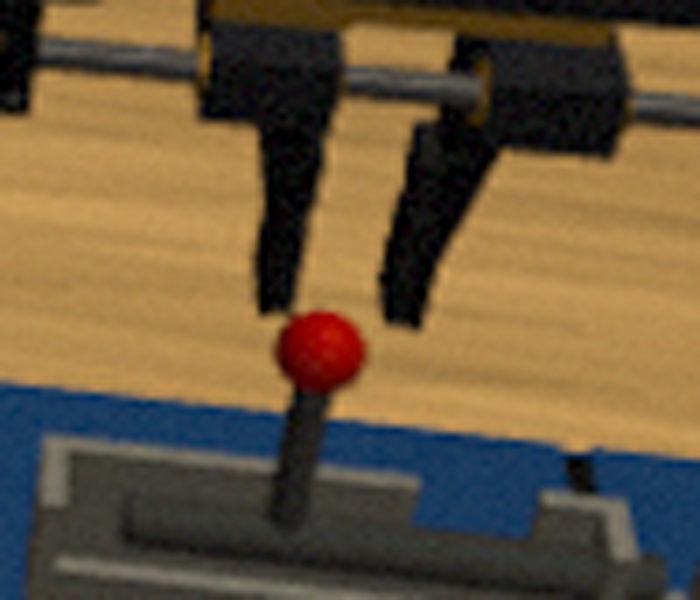

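The fingers have shut to 15 mm and show above and behind the ball at (378,218) in the scene view, while the knob is at (375,222). The knob wasn't gripped, so I measure where the tips really are.

```bash
python3 - <<'E'
from h import *
s=read_state();print(s["width"],s["ee_pos"],s["ft_force"])
for n in("scene","top","wrist"):
    cv2.imwrite(f"pics/{n}4.png",camera(n)[:,:,::-1])
print(proj("top",s["ee_pos"]),proj("scene",s["ee_pos"]))
a=cv2.resize(cv2.imread("pics/scene4.png")[180:250,330:430],(400,280),interpolation=cv2.INTER_CUBIC)
b=cv2.resize(cv2.imread("pics/wrist4.png")[190:330,160:360],(400,280),interpolation=cv2.INTER_CUBIC)
c=cv2.resize(cv2.imread("pics/top4.png")[110:230,65:230],(400,290))
d=np.vstack([np.hstack([a,b]),np.hstack([c,0*c])]);cv2.imwrite("pics/c4.png",d)
E
```

```text
0.01516966795148307 [0.59423953 0.16941755 0.16683064] [0.47549967 0.08653945 0.5326608 ]
[147.82007645 166.06017998] [374.91178707 228.13098115]
```

View pics/c4.png

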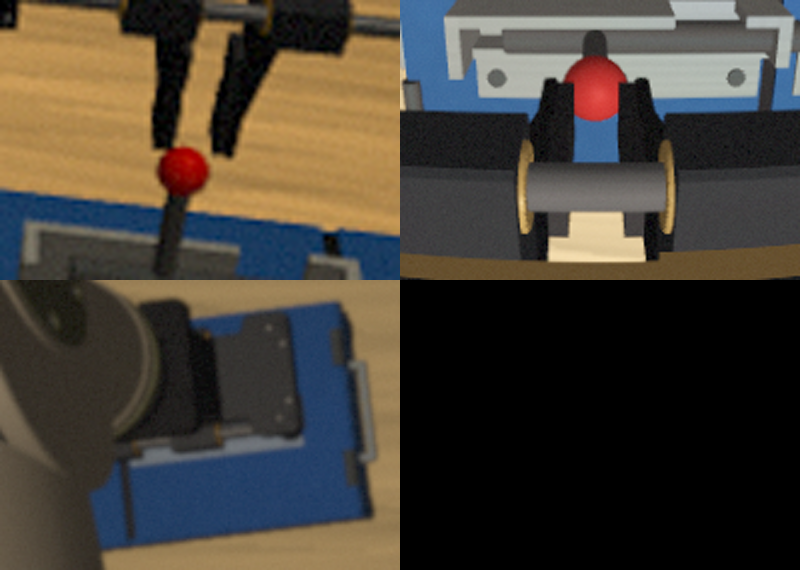

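```bash
python3 - <<'E'
from h import *
s=read_state()
for w,c in(((234,232),(370.7,217)),((280,232),(385.5,218))):
    print(tri([wray(w,s),ray("scene",c)]))
k=red(cv2.imread("pics/wrist4.png")[:,:,::-1],(257,234),25);q=red(cv2.imread("pics/scene4.png")[:,:,::-1],(375,222));print(k,q,tri([wray(k[0],s),ray("scene",q[0])]))
# where would TCP be in wrist image
p=camera_params("wrist");m=np.linalg.inv(p["mount"]);c=m[:3,3];th=np.arctan2(np.hypot(c[0],c[1]),c[2]);print("TCP in wrist",p["intrinsics"][:2,2]+c[:2]/np.hypot(c[0],c[1])*th*297.3)
E
```

```text
(array([0.59282505, 0.1564785 , 0.18847   ]), [np.float64(0.0024397704559816474), np.float64(0.0024397704559816578)])
(array([0.5895847 , 0.18327172, 0.18898258]), [np.float64(7.090921102616737e-05), np.float64(7.090921102612804e-05)])
((257.3263854980469, 233.6769561767578), 16.263080596923828) ((375.14556884765625, 222.25949096679688), 6.128468990325928) (array([0.59574932, 0.16850291, 0.18096058]), [np.float64(0.0008713859498704838), np.float64(0.0008713859498704245)])
TCP in wrist [257.5768873  223.08017318]
```

arm_command --pt "130 0 0 0 0 0 0" --pt "130 0 0 0 0 0 0" --pt "130 0 -1 -1 0 0 0" --pt "130 10 -1 -1 0 0 0" --pt "130 17 -1 -1 0 0 0" --pt "200 17 -1 -1 0 0 0" --pt "230 17 -1 -1 0 0 0" --pt "230 17 -1 -1 0 0 0" --pt "230 17 -1 -1 0 0 0" --pt "230 17 -1 -1 0 0 0"

```text
time: 3.85
ee_pos: [0.5954, 0.1688, 0.1499]
eef_rot: [0.524, -0.475, -0.523, -0.476]
ft_force: [-0.1, 0.8, 1.4]
width: 0.0197
```

```bash
python3 - <<'E'
from h import *
s=read_state();print(s["width"],s["ee_pos"],s["ft_force"])
for n in("scene","wrist"):
    cv2.imwrite(f"pics/{n}5.png",camera(n)[:,:,::-1])
print(read_state()["width"])
a=cv2.resize(cv2.imread("pics/scene5.png")[180:250,330:430],(400,280),interpolation=cv2.INTER_CUBIC)
b=cv2.resize(cv2.imread("pics/wrist5.png")[190:330,160:360],(400,280),interpolation=cv2.INTER_CUBIC)
cv2.imwrite("pics/c5.png",np.hstack([a,b]))
E
```

```text
0.019707203444825114 [0.59536804 0.16881362 0.1498807 ] [-0.13132286  0.78465488  1.44270216]
0.019761960580076093
```

View pics/c5.png

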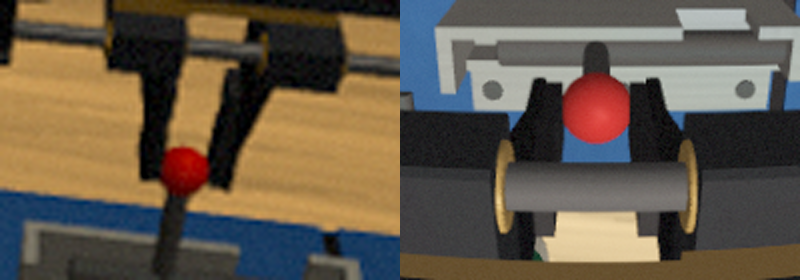

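The knob is now between the fingers: width is 19.7 mm and steady, and the tips are level with or below the ball at about (376,225). Next I slide it.

arm_command --pt "230 0 0 3 0 0 0" --pt "230 0 0 9 0 0 0" --pt "230 0 0 15 0 0 0" --pt "230 0 0 21 0 0 0" --pt "230 0 0 27 0 0 0" --pt "230 0 0 33 0 0 0" --pt "230 0 0 39 0 0 0" --pt "230 0 0 45 0 0 0" --pt "230 0 0 49 0 0 0" --pt "230 0 0 49 0 0 0"

```text
time: 4.95
ee_pos: [0.5904, 0.2188, 0.1497]
eef_rot: [-0.524, 0.475, 0.524, 0.475]
ft_force: [-1.2, 0.1, 4.3]
width: 0.0202
```

```bash
python3 - <<'E'
from h import *
s=read_state();print(s["width"],s["ee_pos"],s["ft_force"])
for n in("scene","wrist"):
    cv2.imwrite(f"pics/{n}6.png",camera(n)[:,:,::-1])
k=red(cv2.imread("pics/wrist6.png")[:,:,::-1],(257,240),30);q=red(cv2.imread("pics/scene6.png")[:,:,::-1],(402,224));print(k,q)
x,r=tri([wray(k[0],s),ray("scene",q[0])]);print(x,r,"moved along y", (x-[.5951,.1684,.181])@YH,"b rel centre",(x-[.597,.198,0])@YH+.045)
a=cv2.resize(cv2.imread("pics/scene6.png")[170:275,330:480],(400,280),interpolation=cv2.INTER_CUBIC)
b=cv2.resize(cv2.imread("pics/wrist6.png")[150:290,160:360],(400,280),interpolation=cv2.INTER_CUBIC)
cv2.imwrite("pics/c6.png",np.hstack([a,b]))
E
```

```text
0.020234776620206122 [0.59035604 0.21877743 0.1497444 ] [-1.16950823  0.11051682  4.33533185]
((257.5, 243.89999389648438), 17.962833404541016) ((406.25, 225.75), 6.373874664306641)
[0.59110335 0.218623   0.18114299] [np.float64(0.00014361860332695654), np.float64(0.000143618603326989)] moved along y 0.050374847382714596 b rel centre 0.06609322684083452
```

View pics/c6.png

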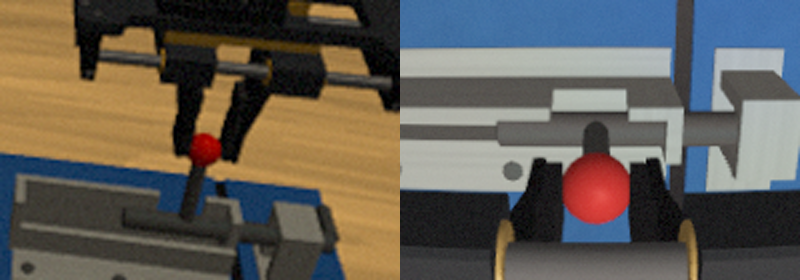

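The bolt moved 50 mm, which puts b at about 0.063. In the wrist crop the bar (596) stands within the notch (553–627). Now I turn the handle down along the arc.

arm_command --pt "230 0.5 3 0 0 0 0" --pt "230 1 8 0 0 0 0" --pt "230 3 14 0 0 0 0" --pt "230 5 20 0 0 0 0" --pt "230 8 26 0 0 0 0" --pt "230 11 31 0 0 0 0" --pt "230 15 36 0 0 0 0" --pt "230 19 40.5 0 0 0 0" --pt "230 24 45 0 0 0 0" --pt "230 28.5 48 0 0 0 0"

```text
time: 6.05
ee_pos: [0.5417, 0.213, 0.1203]
eef_rot: [-0.523, 0.476, 0.524, 0.475]
ft_force: [-4.9, 1.7, 3.4]
width: 0.0173
```

```bash
cat > look.py <<'E'
from h import *
import sys
def look(i,wc,h=""):
    s=read_state();print(s["width"],s["ee_pos"],s["ft_force"].round(1))
    for n in("scene","wrist"): cv2.imwrite(f"pics/{n}{i}.png",camera(n)[:,:,::-1])
    try:
        k=red(cv2.imread(f"pics/wrist{i}.png")[:,:,::-1],wc,35);q=red(cv2.imread(f"pics/scene{i}.png")[:,:,::-1],(395,218),35);print(k,q)
        x,r=tri([wray(k[0],s),ray("scene",q[0])]);print(x,r,"rel slot-ish",(x-[.597,.198,0])@XH*1e3,(x-[.597,.198,0])@YH*1e3+45)
    except Exception as e: print(e)
    a=cv2.resize(cv2.imread(f"pics/scene{i}.png")[170:275,330:480],(400,280),interpolation=cv2.INTER_CUBIC)
    b=cv2.resize(cv2.imread(f"pics/wrist{i}.png")[50:330,56:456],(400,280))
    cv2.imwrite(f"pics/c{i}.png",np.hstack([a,b]))
look(int(sys.argv[1]),(257,int(sys.argv[2])))
E
python3 look.py 7 244
```

```text
0.017250589009820596 [0.54165517 0.2129596  0.12034443] [-4.9  1.7  3.4]
((258.06207275390625, 237.9355926513672), 17.18863296508789) ((398.5769348144531, 221.2948760986328), 5.8887410163879395)
[0.5399719  0.21266269 0.1482696 ] [np.float64(0.00042936141490879223), np.float64(0.00042936141490878497)] rel slot-ish -55.3601955346373 65.06109162039738
```

View pics/c7.png

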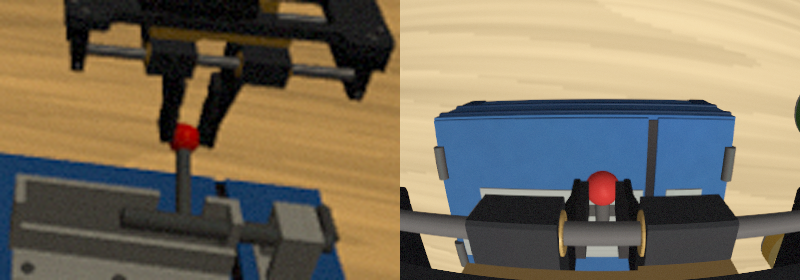

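The knob is at z = 0.148, so h is about 1.1, and y is about 65. I continue down.

arm_command --pt "230 3 1 0 0 0 0" --pt "230 6 2 0 0 0 0" --pt "230 9 3 0 0 0 0" --pt "230 12 4 0 0 0 0" --pt "230 15 5 0 0 0 0" --pt "230 18 5 0 0 0 0" --pt "230 21 5 0 0 0 0" --pt "230 23 5 0 0 0 0" --pt "230 23 5 0 0 0 0"

```text
time: 7.05
ee_pos: [0.5379, 0.213, 0.1016]
eef_rot: [-0.523, 0.475, 0.524, 0.476]
ft_force: [-13.9, -4.5, 31.8]
width: 0.0089
```

```bash
python3 look.py 8 244
```

```text
0.008880028176577931 [0.53793994 0.21300702 0.10156348] [-13.9  -4.5  31.8]
((258.5, 231.86363220214844), 17.04803466796875) ((396.3888854980469, 228.38888549804688), 5.10698127746582)
[0.53368604 0.21282981 0.12582455] [np.float64(0.0002997226234753232), np.float64(0.0002997226234752921)] rel slot-ish -61.6011016481345 65.82991224193805
```

View pics/c8.png

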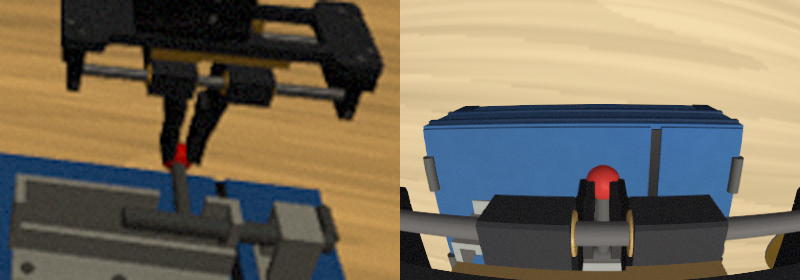

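The knob is at z = 0.126 and x = −61.6, so it lies flat against the stop. The fingers have slid onto the bar (8.9 mm) and press with 32 N. I open them first, then retreat up.

arm_command --pt "180 0 0 0 0 0 0" --pt "120 0 0 0 0 0 0" --pt "110 0 0 0 0 0 0" --pt "110 0 0 0 0 0 0" --pt "110 0 0 0 0 0 0" --pt "110 0 0 0 0 0 0"

```text
time: 7.75
ee_pos: [0.5376, 0.212, 0.0977]
eef_rot: [-0.523, 0.476, 0.524, 0.475]
ft_force: [1.2, 0.5, -0.2]
width: 0.0459
```

```bash
python3 look.py 9 240
```

```text
0.045878321889310396 [0.537594   0.21201025 0.0976593 ] [ 1.2  0.5 -0.2]
((260.08355712890625, 236.1406707763672), 17.415929794311523) ((396.0, 228.0), 5.385264873504639)
[0.53392372 0.21243447 0.12679935] [np.float64(0.0007846967849165442), np.float64(0.0007846967849165051)] rel slot-ish -61.40240944350974 65.41361049579612
```

View pics/c9.png

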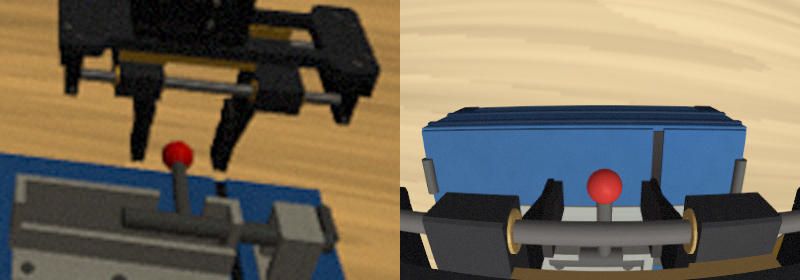

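The fingers are free (force about 0), the gap is clear on both sides of the knob, and the knob stays at z = 0.127. I retreat straight up.

arm_command --pt "110 -10 0 0 0 0 0" --pt "110 -25 0 0 0 0 0" --pt "110 -50 0 0 0 0 0" --pt "110 -80 0 0 0 0 0" --pt "110 -110 0 0 0 0 0" --pt "110 -140 0 0 0 0 0" --pt "110 -140 0 0 0 0 0" --pt "110 -140 0 0 0 0 0"

```text
time: 8.65
ee_pos: [0.5382, 0.2124, 0.2397]
eef_rot: [0.524, -0.475, -0.523, -0.476]
ft_force: [-0.3, 0.2, -0.3]
width: 0.0496
```

```bash
python3 look.py 10 195; python3 -c "
from h import *
im=cv2.imread('pics/scene10.png')[:,:,::-1];print('green',red(im,(178,179)))"
```

```text
0.049610166404216394 [0.5381813  0.21235291 0.2396538 ] [-0.3  0.2 -0.3]
((258.63824462890625, 179.20045471191406), 9.893803596496582) ((396.0, 228.0), 5.385264873504639)
[0.53468457 0.21242973 0.12736341] [np.float64(0.0008852568309167474), np.float64(0.0008852568309166915)] rel slot-ish -60.6455138285834 65.33596315609952
green ((177.33999633789062, 178.63999938964844), 4.94026517868042)
```

View pics/c10.png

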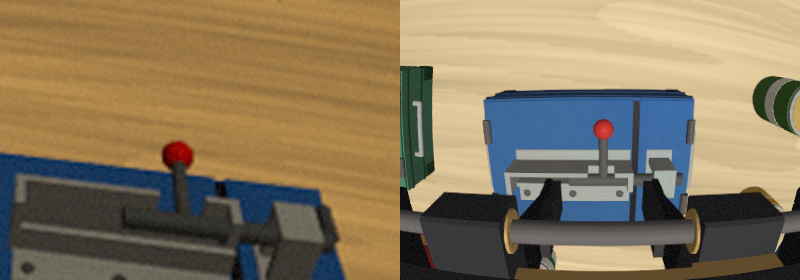

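The handle lies flat through the notch, the bolt is in the keeper, the gripper is clear and the green knob is unmoved. I hand the job in.

```bash
python3 -c "
from bench import *
print(close_job())"
```

```text
the job is handed in; nothing more can be done
None
```

The blue chest's bolt is across and its handle lies down in the notch. I let go, moved the gripper clear and handed the job in at about 8.8 s; it gave no verdict.

**How it went:** I gripped the red knob and slid the bolt about 50 mm. I then turned the handle down along its arc, opened the fingers and moved straight up.

**Last checks:**
- **Bolt:** the blue knob measured about 65 mm along the bolt, inside the 52–70 mm notch range.
- **Handle:** the knob sits at z = 0.127 m, about 61 mm towards the robot. That is the flat position, and it did not move after I let go.
- **Green chest:** its knob is at the same pixel in the scene view, within 0.3 px.
- **Contact:** the force on the tool is about 0, with the fingertips more than 0.1 m above the knob.

**What went wrong or disagreed:**
- **First grasp:** it closed too high on the ball. In the images the fingertips stood about 20 mm higher than the reported TCP, so I lowered the tool 17 mm and gripped again.
- **End of the turn:** the fingers slid off the ball onto the bar and pressed with about 35 N in all (32 N of it upward) until I opened them. If that counts as the gripper's body, it was close to the 40 N limit. I only saw the force at the end of each move, so a higher peak is possible.
- **Knob position:** the first wrist-and-top estimate put the knob 8 mm higher than the other view pairs, so I used the pairs with the scene camera.

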